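# Clamp a pen blank to the set force

### The job

Gently push the dark pen blank along the clamp's channel until its far end is fully home against the end stop. Then tighten the clamp by turning its handle clockwise until the indicator tab pops out of the round barrel under the clamp's arm, stop there without overtightening, and let go. Leave the other things on the bench where they are.

Things in the scene. Friction and masses are not known exactly. Their poses are not given: they have to be found in the camera images.
- clamp: grey iron C-frame bench clamp, fixed to the bench. Origin on the vertical screw axis at bench height; z up, x along the channel from its open end towards the end stop, y across. In mm: base plate x -105 to 62, y -50 to 50, top z 12; column x 44 to 76, y -24 to 24; arm over the channel x -20 to 76, y -20 to 20, z 78 to 102, handle on top of it
- end_stop: steel plate 30 wide, 20 high, 5 mm thick that closes the far end of the channel in front of the column; its origin coincides with the clamp's; the face the blank meets is at clamp x = +40 mm, z 12 to 32 mm
- pen_blank: dark square turning blank 22 x 150 x 22 mm, loose, about 0.1 kg; origin at the centre of its underside, y along its length. It starts lying in the channel, its y pointing to clamp -x, 30 to 50 mm short of the stop, near end projecting from the open end. Home, its origin is at clamp x -35 mm, its near end at clamp x -110 mm; underside z 12, top z 34 mm
- handle (a joint): handle angle in rad; grows as it turns clockwise seen from above, which tightens; at 0 the bar lies along clamp x; starts between -0.4 and 0.4, range -0.6 to 4.6. It keeps its height and stays where it is left. One rad lowers the pad 2.55 mm. Turning it takes 0.1 to 0.3 N m
- handle_grip (a point): point on the screw axis inside the handle, 129 mm above the bench, where to grip. The handle is a black upright bar 60 mm long, 14 mm thick, from z 112 to 142 mm; this frame turns with it: x along the bar, y across its thickness
- pad: round steel pad, 20 mm across, on a sprung plunger under the barrel on the screw axis, that presses on the blank's top; goes down as the handle tightens. Origin not on the pad: its underside lies 39 mm above it. Its length is set by hand, so it meets the blank at a handle angle anywhere from about 0.9 to 2.0 rad
- tab (a joint): travel of the indicator tab in m: 0 held in, flush with the front of the barrel, 0.013 sprung out; it snaps from one to the other at the set force
- tab_tip (a point): middle of the front edge of the indicator tab, a steel tongue 16 mm wide and 5 mm thick in the front (clamp -x side) of the dark round barrel (34 mm across) under the arm. About 62 mm above the bench at handle angle 0, going down with the barrel; clamp x -17.5 mm when in, -30.5 mm when out
- spare_blank: light square turning blank 22 x 150 x 22 mm lying on the bench, a bystander; origin at the centre of its underside, length along its y
- masking_tape: roll of tan masking tape 96 mm across, 24 mm high, lying flat, a bystander; origin at the centre of its underside
- sanding_block: grey rubber sanding block 52 x 68 x 23 mm, a bystander; origin at the centre of its underside
- channel_mouth (a point): middle of the channel floor at its open end, at clamp x -70 mm, z 12 mm. The channel, open above, is 26 mm wide between two rails 10 mm high (top z 22 mm) and 12 mm thick that run from here to clamp x 40 mm; frame as the clamp's
- pad_face (a point): centre of the pad's underside. From contact on a preloaded spring takes up the force: about 15 N soon after contact, 29 N when the tab pops (about 1.1 rad of handle after contact), then about 13 N more per further rad; over 40 N is overtightening
There are look-alikes about, which are no part of the job. What is meant by the pen_blank is not blue or orange, and is the larger of those in its own colour.

How it is judged (in metres and radians):
On the way, in this order (a step that is already met when the one before it is completed fails the run):
1. the blank is home against the end stop (x of pen_blank in the frame of clamp above -0.039 m), for 0.2 s.
2. the handle is turned until the indicator tab has popped out (value of joint tab above 0.009 m), for 0.2 s.
At the end, for the whole second after the job is handed in: The blank lies within 4 mm of the end stop, the indicator tab stands out by more than 9 mm, and the pad presses on the resting blank with 26 to 40 N (x of pen_blank in the frame of clamp above -0.039 m and value of joint tab above 0.009 m and contact force between pad and pen_blank between 26 and 40 N and linear speed of pen_blank below 0.01 m/s); the robot touches nothing.
It fails at once if the clamp is overtightened (more than 40 N on the blank) (contact force between pad and pen_blank above 40 N).
It fails at once if the blank is rammed against the end stop (more than 40 N) (contact force between pen_blank and end_stop above 40 N).
It fails at once if a bystander is moved by more than 3 cm (distance of any of spare_blank, masking_tape, sanding_block from where it was at the start of the episode above 0.03 m).
It also fails if it takes over 64 s, if anything falls off the work surface, if the arm or the gripper's body presses on something with over 40 N, if the wrist force passes 120 N, or if a joint passes its speed limit or range.

### The arm

A 7-joint arm with a two-finger parallel gripper is mounted at the origin on a cart in front of the work surface, level with it; the furniture and walls round the work are solid. World frame = base frame: x ahead of the robot, y to its left, z up, the work surface at z = 0. Lengths are in mm, angles in rad, forces in N, time in s.
With the tool pointing down it reaches from about 350 to 900 mm from the base axis. Payload 8.1 kg.
Tool frame: the origin (TCP) lies at the very end of the fingers, on their centre line; the grasp point (between the pads) lies 19 mm behind it (bot.tcp_to_grasp is the distance from the TCP to the grasp point, in mm); z points along the fingers, y is the line along which they close (so a half turn about z gives the same grasp; the last joint's range is limited). The gripper opens to 85 mm and grips with 20 to 120 N. Pads are 22 mm wide; open, the fingers measure 114 mm over their backs; the gripper's body (76 mm by 85 mm) begins 54 mm behind the grasp point. The pads swing forward as they close: fully open they stand 13 mm farther back than shut.
Start: joints at [1.128, 0.434, 0.025, 1.573, -0.012, 1.134, -0.075], TCP at [208.289, -589.285, 231.323] pointing down, gripper open.
Joint ranges: [-2.62, 2.62], [-0.44, 2.09], [-1.27, 1.32], [0.08, 2.57], [-1.32, 4.46], [0.12, 2], [-2.74, 2.74]. Speed limits (rad/s): [2.22, 2.22, 3.01, 3.01, 3.14, 3.14, 3.14].

### API

Orientations are given as a unit quaternion [w, x, y, z].
In Python, from station import bot, get_image, camera_info, nets gives the robot as it stands.
- The arm moves only by the tool play_rows, never from a script. Its argument "steps" is one flat list of numbers, 7 for each row, row after row: the shift along the tool's x, y, z in m, then the turn, a rotation vector about the tool's x, y, z in rad, then the finger opening in m, from 0 to 0.0854. In form: [dx, dy, dz, rx, ry, rz, hand, dx, dy, dz, rx, ry, rz, hand, ...]. A call has 1 to 20 rows; each row is the pose to reach, as a shift and turn from the pose commanded when the call began, along the tool's axes at that moment; what a row does not reach only later rows make up. A row lasts 1/12 s, in which the tool goes at most 41.7 mm and 7.16 degrees, less where a joint would pass 70% of its speed; a pose out of reach is approached as far as the arm can. A call with a gripper value outside its range is refused whole. The fingers move at their own pace and stop on an object; "grip_force" is the grip in N (left out, the last holds). Time passes only in rows, so rows that repeat a pose let the fingers close. It gives the time, the measured TCP pose, the force, the opening and the grip force at its end, in the units of the state.
- bot.state(): the state, without advancing time (a new reading comes with each control period).
- get_image(name): name is "scene" or "top"; returns (picture, depth): 400x640x3 uint8, red, green, blue; 400x640 float32, mm along the optical axis (not along the pixel's ray), 0 where there is no reading.
- camera_info(name): a dict with "camera_matrix" (3x3 intrinsics, pixels), "eye" and "rotation" of the camera in the world. Camera axes: x right, y down, z forward; pixel columns grow to the right and rows downward; lengths in mm; the calibration is good to about 2 mm. A picture is of the moment at which its call begins. camera_info takes no time and is no camera call.
- bot.sign_off(): hands the job in; it is judged then, once.
Trained networks look in the newest picture that a camera, given by its name, has taken for a name from the list of things; names that differ only in an ending like _2 or _b are one class to them, and where a whole thing is asked for, a point or a joint stands for the part that bears it (a point fixed in the world has none). Each returns a list of dicts, best first, with "conf" (0 to 1); they miss things now and then, are a little off and sometimes report something else, mostly with a low value. They report only what shows in the picture. A call takes as long as a camera call. They do not tell look-alikes from the thing itself.
- nets.recognise(camera, thing): "at" ([x, y, z] in mm, in the coordinates of the camera as it stood for that picture, good to about 4 mm: the middle of the surface that is visible of it).
- nets.outline_of(camera, thing): "mask" (400x640 bool, what is visible of it).
The state is a dict: "time_s": time; "q": joint angles; "qd": joint speeds; "effort": joint torques, N m; "eef_pos": TCP position; "tool_rot": TCP orientation; "ft_force": force on the tool from outside, world axes, zero at the start; "ft_torque": the same for the moment, N m; "finger_gap": finger opening in mm; "grasp_force": force on a finger pad.
Only numpy, scipy, OpenCV 4.12 (cv2) and the standard library are available. Lean on these libraries where they do the work, as an engineer would, in place of code of your own. Each camera call takes 0.05 s, during which the arm holds its last target. There are 200 camera calls.

## Working session

There is one attempt and no reset: what is moved stays moved. The work goes in short steps, Python scripts to look and compute and a tool call to move; the robot and the scene stay as the last step left them, time stands still between calls to the robot, and variables do not carry over. Pictures are saved under pics/ and viewed, at most 10 in all, crops included, and the job is handed in when it is done.

Besides the shell and the picture viewer there is one more tool, called after "Call:" by a JSON object that holds its "fn" and its "kwargs", one argument or row to a line. play_rows: Moves the arm, as the interface text tells. Its arguments: {"type":"object","properties":{"steps":{"type":"array"},"grip_force":{"type":"number"}},"required":["steps"]}

```bash
mkdir -p pics; ls; cat > h.py <<'E'
import numpy as np, cv2
from station import bot,get_image,camera_info,nets
def w(cam,p):
    c=camera_info(cam); return np.array(c["rotation"])@np.array(p)+np.array(c["eye"])
def pt(cam,u,v,d):
    K=np.array(camera_info(cam)["camera_matrix"]); return w(cam,[(u-K[0,2])*d/K[0,0],(v-K[1,2])*d/K[1,1],d])
def px(cam,P):
    c=camera_info(cam);q=np.array(c["rotation"]).T@(np.array(P)-np.array(c["eye"]));q=np.array(c["camera_matrix"])@q;return q[:2]/q[2]
E
python3 - <<'E'
from h import *
np.set_printoptions(precision=1,suppress=True)
ims=[]
for c in("scene","top"):
    im,d=get_image(c); ims.append(im); print(c,camera_info(c)["eye"])
    cv2.imwrite(f"pics/{c}0.png",cv2.cvtColor(im,cv2.COLOR_RGB2BGR))
    np.savez(f"{c}0.npz",im=im,d=d)
    for t in("clamp","pen_blank","end_stop","handle","spare_blank"):
        for r in nets.recognise(c,t)[:5]:
            P=w(c,r["at"]);print(t,round(r["conf"],2),P,px(c,P))
print(bot.state())
E
```

```text
pics
scene [100.3 776.1 733.9]Traceback (most recent call last):
  File "<stdin>", line 10, in <module>
  File "h.py", line 4, in w
    c=camera_info(cam); return np.array(c["rotation"])@np.array(p)+np.array(c["eye"])
                               ~~~~~~~~~~~~~~~~~~~~~~~^~~~~~~~~~~~
ValueError: matmul: Input operand 1 has a mismatch in its core dimension 0, with gufunc signature (n?,k),(k,m?)->(n?,m?) (size 3 is different from 4)
```

```bash
python3 - <<'E'
s=open('h.py').read()
s=s.replace('np.array(c["rotation"])','Rm(c["rotation"])').replace("def w(","from scipy.spatial.transform import Rotation as Ro\ndef Rm(q): return Ro.from_quat(np.array(q)[[1,2,3,0]]).as_matrix()\ndef w(",1)
open('h.py','w').write(s)
E
python3 - <<'E'
from h import *
np.set_printoptions(precision=1,suppress=True)
print(camera_info("top"))
for c in("scene","top"):
    im,d=get_image(c); print(c,camera_info(c)["eye"])
    cv2.imwrite(f"pics/{c}0.png",cv2.cvtColor(im,cv2.COLOR_RGB2BGR))
    np.savez(f"{c}0.npz",im=im,d=d)
    for t in("clamp","pen_blank","end_stop","handle","spare_blank"):
        for r in nets.recognise(c,t)[:5]:
            P=w(c,r["at"]);print(t,round(r["conf"],2),P,px(c,P))
print(bot.state())
E
```

```text
{'camera_matrix': array([[491.3,   0. , 316.7],
       [  0. , 491.3, 197.3],
       [  0. ,   0. ,   1. ]]), 'eye': array([ 267. ,  -68.3, 1238.1]), 'rotation': array([-0.1,  0.7, -0.7,  0.1])}
scene [100.3 776.1 733.9]
clamp 0.92 [635.7 -55.3  23.9] [280.7 217.8]
pen_blank 0.87 [319.4 112.5  26.5] [373.  300.7]
pen_blank 0.66 [ 282.7 -243.3   17.4] [437.1 216.8]
pen_blank 0.65 [554.  -41.8  33.8] [306.5 226.1]
pen_blank 0.54 [ 635.9 -209.3   13. ] [309.  191.9]
end_stop 0.48 [675.1 -78.2  25.1] [272.1 208.9]
handle 0.47 [629.4 -58.5 137.4] [281.2 179.5]
handle 0.44 [635.8 -56.6  19.1] [281.  219.1]
spare_blank 0.89 [696.5 187.4  23.2] [200.9 268.8]
top [ 267.   -68.3 1238.1]
clamp 0.91 [626.2 -70.7  12.9] [314. 149.]
pen_blank 0.9 [321.3 103.8  24. ] [240.7 266.6]
pen_blank 0.63 [556.3 -44.7  33.4] [303.3 173.2]
pen_blank 0.61 [ 634.5 -218.3   12. ] [371. 147.]
pen_blank 0.5 [ 284.3 -256.2   14.7] [387.3 284.3]
handle 0.47 [631.7 -67.  143.4] [312.9 130.8]
spare_blank 0.61 [696.8 172.5  24.2] [220.5 119.7]
{'time_s': 0.7, 'q': array([ 1.1,  0.4,  0. ,  1.6, -0. ,  1.1, -0.1]), 'qd': array([-0.,  0.,  0., -0., -0.,  0., -0.]), 'effort': array([ -0. , -67. ,   1. , -31.7,   0. ,   0. ,  -0. ]), 'eef_pos': array([ 208.3, -589.3,  231.3]), 'tool_rot': array([0. , 1. , 0.2, 0. ]), 'ft_force': array([ 1.1, -0.5, -0.8]), 'ft_torque': array([ 0.1,  0. , -0. ]), 'grasp_force': 0.0, 'finger_gap': 85.39130279765993}
```

View pics/scene0.png

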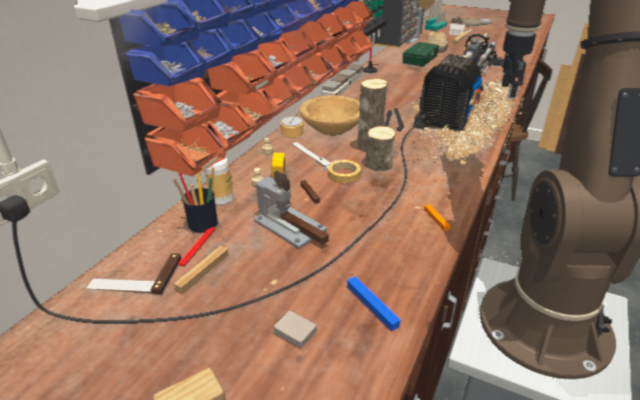

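View pics/top0.png

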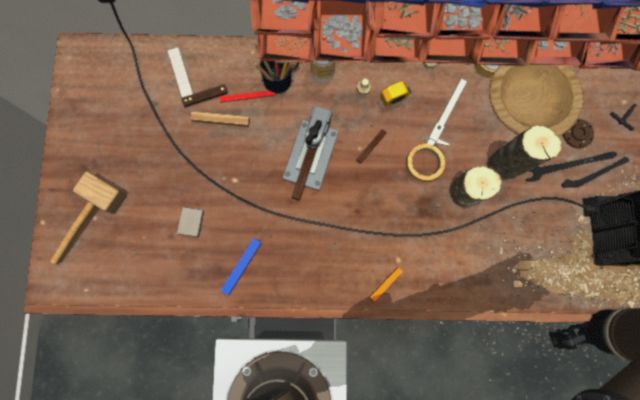

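Candidates for the pen blank (top image): blue (240,267), orange (387,284), small dark brown (371,147), larger dark brown in the channel (303,175). I choose the one in the channel. Next I'll measure the clamp's pose and check it in one crop.

```bash
python3 - <<'E'
from h import *
np.set_printoptions(precision=1,suppress=True)
z=np.load("top0.npz");im,d=z["im"],z["d"]
get_image("top")
def cloud(m):
    v,u=np.nonzero(m&(d>0)); c=camera_info("top");K=np.array(c["camera_matrix"]);D=d[v,u]
    return np.c_[(u-K[0,2])*D/K[0,0],(v-K[1,2])*D/K[1,1],D]@Rm(c["rotation"]).T+np.array(c["eye"])
def rect(n,P):
    r=cv2.minAreaRect(P[:,:2].astype(np.float32));b=cv2.boxPoints(r);print(n,len(P),"c",r[0],"size",r[1],"ang",r[2],"z",np.median(P[:,2]));return b
box=np.zeros(d.shape,bool);box[95:215,270:350]=1
P=cloud(box)
for n,lo,hi in(("base",7,17),("rails",17,27),("blank",29,39),("arm",90,110),("handle",130,155)):
    Q=P[(P[:,2]>lo)&(P[:,2]<hi)]
    if len(Q)>4: rect(n,Q)
for t in("clamp","pen_blank","handle","end_stop","tab"):
    for r in nets.outline_of("top",t)[:4]:
        m=r["mask"];C=cloud(m);print(t,round(r["conf"],2));rect(t,C)
cv2.imwrite("pics/top1.png",cv2.resize(cv2.cvtColor(im[90:215,260:400],cv2.COLOR_RGB2BGR),None,fx=5,fy=4.7,interpolation=cv2.INTER_CUBIC))
E
```

```text
base 1306 c (617.5, -55.750999450683594) size (319.895263671875, 198.05630493164062) ang 1.9139103889465332 z 11.935401035171708
rails 361 c (591.409912109375, -58.22865295410156) size (92.80294036865234, 208.62686157226562) ang 77.02725982666016 z 21.35710587328049
blank 460 c (592.3590087890625, -57.470664978027344) size (29.550935745239258, 210.40234375) ang 69.27595520019531 z 33.83681811084489
arm 443 c (660.4754638671875, -75.69246673583984) size (47.30852127075195, 96.09754180908203) ang 73.26071166992188 z 101.70904480636591
handle 185 c (633.04638671875, -67.33147430419922) size (22.43779945373535, 59.985557556152344) ang 69.51526641845703 z 141.19922962833357
clamp 0.56
clamp 2292 c (620.0614624023438, -62.21559143066406) size (102.9759750366211, 181.05870056152344) ang 73.70986938476562 z 15.861811513902353
clamp 0.44
clamp 221 c (636.8751831054688, -66.66545104980469) size (26.3935489654541, 66.5825424194336) ang 71.22899627685547 z 140.75871822121712
pen_blank 0.97
pen_blank 518 c (558.7754516601562, -42.83103942871094) size (26.702178955078125, 137.48939514160156) ang 7
[... 269 characters left out ...]
e (18.136777877807617, 115.99217987060547) ang 50.80622482299805 z 15.185475077606498
pen_blank 0.61
pen_blank 721 c (325.7168884277344, 105.02723693847656) size (30.944107055664062, 154.50340270996094) ang 59.58229446411133 z 21.18168848754749
handle 0.45
handle 219 c (632.5902709960938, -65.8376235961914) size (24.879596710205078, 57.497703552246094) ang 50.26279067993164 z 140.57487957395506
end_stop 0.66
end_stop 565 c (429.6325378417969, 236.90182495117188) size (52.665313720703125, 65.78407287597656) ang 81.8424072265625 z 22.15062703542776
tab 0.19
tab 2395 c (619.1264038085938, -61.193931579589844) size (104.43952178955078, 179.92181396484375) ang 73.7215576171875 z 15.53723041876242
```

View pics/top1.png

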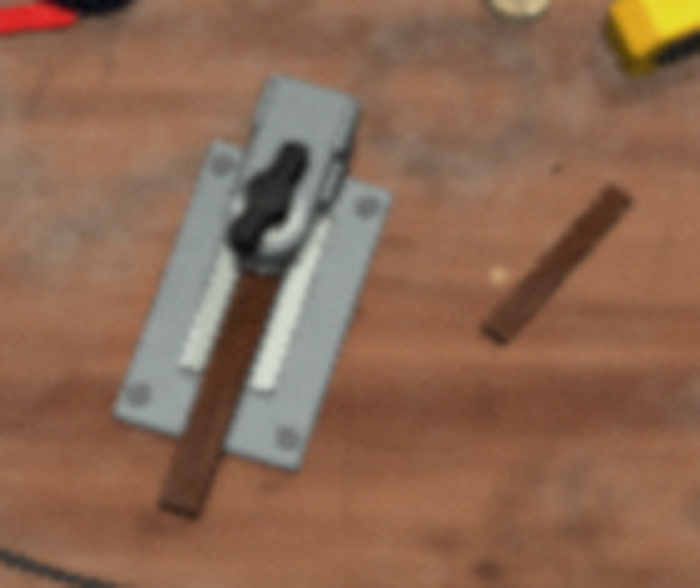

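The crop shows the dark blank in the channel, with its near end at about (180,510) in the crop. It is clearly larger than the loose dark one at (555,265). The black handle bar runs from (245,240) to (290,155).

```bash
cat >> h.py <<'E'
A=np.array([633.3,-67.5,0]);YAW=np.deg2rad(-16.5)
def toclamp(P): return (np.asarray(P)-A)@Ro.from_euler('z',YAW).as_matrix()
def fromclamp(p): return Ro.from_euler('z',YAW).as_matrix()@np.asarray(p,float)+A
def plan(p,yaw):
    "shift in tool axes to clamp-frame TCP p, and rz so that tool x has clamp-frame yaw 'yaw' (mod pi)"
    s=bot.state();T=Rm(s["tool_rot"]);P=np.array(s["eef_pos"])
    cur=np.arctan2(T[1,0],T[0,0])-YAW
    rz=-(yaw-cur); rz=(rz+np.pi/2)%np.pi-np.pi/2
    print("t",s["time_s"],"tcp clamp",toclamp(P).round(1),"toolx yaw in clamp",round(cur,3),"shift m",(T.T@(fromclamp(p)-P)/1000).round(4),"rz",round(rz,3),"z axis",T[:,2].round(3),"q",np.round(s["q"],2),"F",Rm(s["tool_rot"]).T.dot(s["ft_force"]).round(1))
E
python3 - <<'E'
from h import *
np.set_printoptions(precision=1,suppress=True)
z=np.load("top0.npz");im,d=z["im"],z["d"]
c=camera_info("top");K=np.array(c["camera_matrix"])
v,u=np.mgrid[:400,:640];P=np.stack([(u-K[0,2])*d/K[0,0],(v-K[1,2])*d/K[1,1],d],-1)@Rm(c["rotation"]).T+np.array(c["eye"])
q=toclamp(P)
box=(q[...,0]>-190)&(q[...,0]<90)&(abs(q[...,1])<60)
dark=im.astype(int).sum(-1)<150
h=q[box&(q[...,2]>125)&dark];x=h[:,:2]-h[:,:2].mean(0);w_,V=np.linalg.eigh(np.cov(x.T));print("handle",len(h),h.mean(0),"yaw",np.arctan(V[1,1]/V[0,1]))
b=q[box&(q[...,2]>26)&(q[...,2]<40)&(q[...,0]<-35)]
print("blank",len(b),np.percentile(b[:,0],[0,1,3]),b[:,1].mean(),np.polyfit(b[:,0],b[:,1],1))
bs=q[box&(q[...,2]>8)&(q[...,2]<15)&(np.abs(im.astype(int).ptp(-1) if hasattr(im,'ptp') else np.ptp(im.astype(int),-1))<25)]
print("base",len(bs),np.percentile(bs[:,0],[1,99]),np.percentile(bs[:,1],[1,99]))
plan([-185,0,120],0)
E
```

```text
handle 131 [ -3.5  -1.5 140.4] yaw -0.19621503372182936
blank 393 [-147.2 -146.3 -144.8] 0.6134895370582323 [-0.  0.]
base 1077 [-104.3   59.4] [-48.9  49.2]
t 1.0 tcp clamp [-259.3 -621.   231.3] toolx yaw in clamp 0.628 shift m [ 0.4 -0.5  0.1] rz 0.628 z axis [ 0. -0. -1.] q [ 1.1  0.4  0.   1.6 -0.   1.1 -0.1] F [ 0.2 -0.  -0.4]
```

```bash
python3 -c "
from h import *
plan([-185,0,120],1.571)
print(fromclamp([-185,0,0]))"
```

```text
t 1.0 tcp clamp [-259.3 -621.   231.3] toolx yaw in clamp 0.628 shift m [ 0.4249 -0.459   0.1113] rz -0.943 z axis [ 0. -0. -1.] q [ 1.13  0.43  0.02  1.57 -0.01  1.13 -0.08] F [ 0.2 -0.  -0.4]
[455.91834905 -14.95716123   0.        ]
```

Call:
{"fn": "play_rows", "kwargs": {
  "steps": [0.012,-0.013,0.003,0,0,-0.03,0.0,0.034,-0.037,0.009,0,0,-0.08,0.0,0.06,-0.065,0.016,0,0,-0.14,0.0,0.086,-0.093,0.023,0,0,-0.2,0.0,0.112,-0.121,0.029,0,0,-0.26,0.0,0.138,-0.149,0.036,0,0,-0.32,0.0,0.164,-0.177,0.043,0,0,-0.38,0.0,0.19,-0.205,0.05,0,0,-0.44,0.0,0.216,-0.233,0.057,0,0,-0.5,0.0,0.242,-0.261,0.063,0,0,-0.56,0.0,0.268,-0.289,0.07,0,0,-0.62,0.0,0.294,-0.318,0.077,0,0,-0.68,0.0,0.32,-0.346,0.084,0,0,-0.74,0.0,0.346,-0.374,0.091,0,0,-0.8,0.0,0.372,-0.402,0.097,0,0,-0.85,0.0,0.395,-0.427,0.103,0,0,-0.89,0.0,0.412,-0.445,0.108,0,0,-0.92,0.0,0.421,-0.455,0.11,0,0,-0.935,0.0,0.425,-0.459,0.111,0,0,-0.943,0.0,0.425,-0.459,0.111,0,0,-0.943,0.0]
}}

```text
time_s: 2.67
eef_pos: [456.5, -13.8, 120.2]
tool_rot: [-0.0, 0.801, 0.599, 0.0]
ft_force: [-0.2, -0.7, 0.4]
finger_gap: 0.3
grasp_force: 0.0
```

```bash
python3 -c "
from h import *
plan([-182,0,18],1.571)
get_image('top')
for r in nets.outline_of('top','pen_blank')[:1]: print(r['conf'],r['mask'].sum())
im,d=get_image('scene'); cv2.imwrite('pics/s2.png',cv2.resize(cv2.cvtColor(im[130:280,210:410],cv2.COLOR_RGB2BGR),None,fx=4,fy=4,interpolation=cv2.INTER_CUBIC))"
```

```text
t 2.6667 tcp clamp [-184.8    1.3  120.2] toolx yaw in clamp 1.573 shift m [-0.0013  0.0028  0.1022] rz 0.002 z axis [ 0.  0. -1.] q [ 0.27  0.34 -0.44  2.08  0.21  0.76 -0.59] F [-0.7  0.  -0.4]
0.97 594
```

View pics/s2.png

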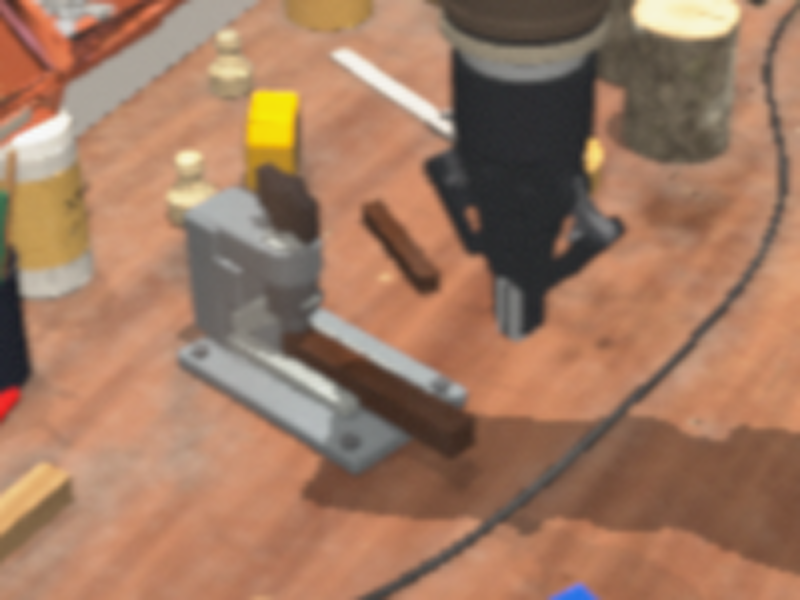

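The crop shows the closed gripper beside the blank's near end (455,435 in the crop), with the clear space I need. Going down.

Call:
{"fn": "play_rows", "kwargs": {
  "steps": [-0.001,0.002,0.012,0,0,0,0,-0.001,0.003,0.035,0,0,0,0,-0.001,0.003,0.06,0,0,0,0,-0.001,0.003,0.083,0,0,0,0,-0.001,0.003,0.096,0,0,0,0,-0.001,0.003,0.102,0,0,0,0,-0.001,0.003,0.102,0,0,0,0,-0.001,0.013,0.102,0,0,0,0,-0.001,0.018,0.102,0,0,0,0,-0.001,0.022,0.102,0,0,0,0,-0.001,0.026,0.102,0,0,0,0,-0.001,0.03,0.102,0,0,0,0,-0.001,0.034,0.102,0,0,0,0,-0.001,0.038,0.102,0,0,0,0,-0.001,0.042,0.102,0,0,0,0,-0.001,0.045,0.102,0,0,0,0,-0.001,0.045,0.102,0,0,0,0,-0.001,0.045,0.102,0,0,0,0]
}}

```text
time_s: 4.32
eef_pos: [499.2, -28.7, 18.2]
tool_rot: [0.0, 0.801, 0.598, 0.0]
ft_force: [-0.3, -0.6, -0.1]
finger_gap: 0.0
grasp_force: 0.0
```

```bash
cat >> h.py <<'E'
def blank():
    im,d=get_image("scene");c=camera_info("scene");K=np.array(c["camera_matrix"])
    rs=nets.outline_of("scene","pen_blank")
    v,u=np.mgrid[:400,:640];P=np.stack([(u-K[0,2])*d/K[0,0],(v-K[1,2])*d/K[1,1],d],-1)@Rm(c["rotation"]).T+np.array(c["eye"])
    q=toclamp(P)
    for r in rs:
        h=q[r["mask"]]
        if np.median(np.abs(h[:,1]))<20 and -180<np.median(h[:,0])<0:
            h=h[(h[:,2]>30)&(h[:,2]<37)&(abs(h[:,1])<12)];print("blank near end",r["conf"],np.percentile(h[:,0],[0,2,5,98]).round(1),len(h))
E
python3 -c "
from h import *
plan([-126,0,18],1.571);blank()"
```

```text
t 4.3167 tcp clamp [-139.6   -0.9   18.2] toolx yaw in clamp 1.571 shift m [0.0009 0.0136 0.0002] rz -0.0 z axis [ 0.  0. -1.] q [ 0.21  0.56 -0.35  2.06  0.34  0.58 -0.66] F [-0.7 -0.1  0.1]
blank near end 0.95 [-126.4 -119.9 -114.5   15.8] 275
```

Call:
{"fn": "play_rows", "kwargs": {
  "steps": [0,0.002,0,0,0,0,0,0,0.004,0,0,0,0,0,0,0.006,0,0,0,0,0,0,0.008,0,0,0,0,0,0,0.01,0,0,0,0,0,0,0.012,0,0,0,0,0,0,0.012,0,0,0,0,0,0,0.012,0,0,0,0,0]
}}

```text
time_s: 5.08
eef_pos: [510.7, -32.1, 18.3]
tool_rot: [0.0, 0.801, 0.598, 0.0]
ft_force: [-0.4, -0.1, -0.1]
finger_gap: 0.1
grasp_force: 0.0
```

```bash
python3 -c "
from h import *
plan([-124,0,18],1.571);blank()"
```

```text
t 5.0833 tcp clamp [-127.6   -0.9   18.3] toolx yaw in clamp 1.571 shift m [0.0009 0.0036 0.0003] rz -0.0 z axis [ 0. -0. -1.] q [ 0.22  0.57 -0.35  2.03  0.34  0.59 -0.65] F [-0.3 -0.3  0.1]
blank near end 0.57 [-114.6 -111.4 -105.    29.5] 271
```

Call:
{"fn": "play_rows", "kwargs": {
  "steps": [0,0.001,0,0,0,0,0,0,0.001,0,0,0,0,0,0,0.001,0,0,0,0,0]
}}

```text
time_s: 5.43
eef_pos: [511.4, -32.3, 18.3]
tool_rot: [0.0, 0.801, 0.598, 0.0]
ft_force: [-0.5, 0.1, -0.5]
finger_gap: -0.0
grasp_force: 0.0
```

Call:
{"fn": "play_rows", "kwargs": {
  "steps": [0,0.001,0,0,0,0,0,0,0.001,0,0,0,0,0,0,0.001,0,0,0,0,0]
}}

```text
time_s: 5.68
eef_pos: [512.3, -32.6, 18.3]
tool_rot: [-0.0, 0.801, 0.598, -0.0]
ft_force: [-0.8, 1.1, 0.6]
finger_gap: 0.4
grasp_force: 0.4
```

Call:
{"fn": "play_rows", "kwargs": {
  "steps": [0,0.001,0,0,0,0,0,0,0.001,0,0,0,0,0,0,0.001,0,0,0,0,0]
}}

```text
time_s: 5.93
eef_pos: [513.4, -33.0, 18.3]
tool_rot: [0.0, 0.801, 0.598, 0.0]
ft_force: [-0.6, -0.0, 0.1]
finger_gap: -0.5
grasp_force: 0.3
```

Call:
{"fn": "play_rows", "kwargs": {
  "steps": [0,0.0007,0,0,0,0,0,0,0.0007,0,0,0,0,0,0,0.0007,0,0,0,0,0]
}}

```text
time_s: 6.18
eef_pos: [514.1, -33.1, 18.3]
tool_rot: [0.0, 0.801, 0.598, 0.0]
ft_force: [-0.2, -0.2, -0.5]
finger_gap: 0.2
grasp_force: 0.3
```

Call:
{"fn": "play_rows", "kwargs": {
  "steps": [0,0.0006,0,0,0,0,0,0,0.0006,0,0,0,0,0,0,0.0006,0,0,0,0,0]
}}

```text
time_s: 6.43
eef_pos: [514.6, -33.3, 18.3]
tool_rot: [0.0, 0.801, 0.598, 0.0]
ft_force: [-1.0, -0.2, -0.4]
finger_gap: -0.1
grasp_force: 0.2
```

```bash
python3 -c "
from h import *
plan([-124,0,18],1.571);blank()"
```

```text
t 6.4333 tcp clamp [-123.5   -0.9   18.3] toolx yaw in clamp 1.571 shift m [ 0.0009 -0.0005  0.0003] rz -0.0 z axis [ 0. -0. -1.] q [ 0.22  0.57 -0.35  2.02  0.34  0.6  -0.65] F [-0.5 -0.9  0.4]
blank near end 0.74 [-110.5 -105.4  -99.6   34.1] 269Traceback (most recent call last):
  File "<string>", line 3, in <module>
    plan([-124,0,18],1.571);blank()
                            ~~~~~^^
  File "h.py", line 28, in blank
    h=h[(h[:,2]>30)&(h[:,2]<37)&(abs(h[:,1])<12)];print("blank near end",r["conf"],np.percentile(h[:,0],[0,2,5,98]).round(1),len(h))
                                                                                   ~~~~~~~~~~~~~^^^^^^^^^^^^^^^^^^^
    return _quantile_unchecked(
        a, q, axis, out, overwrite_input, method, keepdims, weights)
    return _ureduce(a,
                    func=_quantile_ureduce_func,
    ...<5 lines>...
                    overwrite_input=overwrite_input,
                    method=method)
    r = func(a, **kwargs)
    result = _quantile(arr,
                       quantiles=q,
    ...<2 lines>...
                       out=out,
                       weights=wgt)
    slices_having_nans = np.isnan(arr[-1, ...])
                                  ~~~^^^^^^^^^
IndexError: index -1 is out of bounds for axis 0 with size 0
```

Near home, but no stop force yet. I'll keep going in 0.5 mm steps until the force rises.

Call:
{"fn": "play_rows", "kwargs": {
  "steps": [0,0.0005,0,0,0,0,0,0,0.0005,0,0,0,0,0,0,0.0005,0,0,0,0,0]
}}

```text
time_s: 6.78
eef_pos: [515.1, -33.4, 18.3]
tool_rot: [0.0, 0.801, 0.598, 0.0]
ft_force: [-0.4, 0.6, -0.3]
finger_gap: -0.2
grasp_force: 0.3
```

Call:
{"fn": "play_rows", "kwargs": {
  "steps": [0,0.0005,0,0,0,0,0,0,0.0005,0,0,0,0,0,0,0.0005,0,0,0,0,0]
}}

```text
time_s: 7.03
eef_pos: [515.6, -33.6, 18.3]
tool_rot: [0.0, 0.801, 0.598, 0.0]
ft_force: [-0.3, -0.2, 0.3]
finger_gap: 0.1
grasp_force: 0.3
```

Call:
{"fn": "play_rows", "kwargs": {
  "steps": [0,0.0005,0,0,0,0,0,0,0.0005,0,0,0,0,0,0,0.0005,0,0,0,0,0]
}}

```text
time_s: 7.28
eef_pos: [516.1, -33.7, 18.3]
tool_rot: [0.0, 0.801, 0.598, 0.0]
ft_force: [-0.6, 0.7, 0.6]
finger_gap: -0.2
grasp_force: 0.2
```

Call:
{"fn": "play_rows", "kwargs": {
  "steps": [0,0.0005,0,0,0,0,0,0,0.0005,0,0,0,0,0,0,0.0005,0,0,0,0,0]
}}

```text
time_s: 7.53
eef_pos: [516.5, -33.8, 18.3]
tool_rot: [0.0, 0.801, 0.598, 0.0]
ft_force: [-0.4, 0.6, -1.0]
finger_gap: -0.3
grasp_force: 0.2
```

Call:
{"fn": "play_rows", "kwargs": {
  "steps": [0,0.0005,0,0,0,0,0,0,0.0005,0,0,0,0,0,0,0.0005,0,0,0,0,0]
}}

```text
time_s: 7.78
eef_pos: [517.0, -34.0, 18.3]
tool_rot: [0.0, 0.801, 0.598, 0.0]
ft_force: [-1.0, 1.3, -0.4]
finger_gap: -0.2
grasp_force: 0.2
```

Call:
{"fn": "play_rows", "kwargs": {
  "steps": [0,0.0005,0,0,0,0,0,0,0.0005,0,0,0,0,0,0,0.0005,0,0,0,0,0]
}}

```text
time_s: 8.03
eef_pos: [517.5, -34.2, 18.3]
tool_rot: [0.0, 0.801, 0.598, 0.0]
ft_force: [0.5, 0.6, 0.1]
finger_gap: -0.2
grasp_force: 0.2
```

```bash
sed -i 's/        if np.median/        if len(h) and np.median/; s/;print("blank near/;len(h) and print("blank near/' h.py; python3 -c "
from h import *
plan([-124,0,18],1.571);blank()"
```

```text
t 8.0333 tcp clamp [-120.5   -0.9   18.3] toolx yaw in clamp 1.571 shift m [ 0.0009 -0.0035  0.0003] rz -0.0 z axis [ 0. -0. -1.] q [ 0.22  0.58 -0.35  2.02  0.34  0.6  -0.65] F [ 0.7  0.3 -0.1]
blank near end 0.78 [-112.5 -107.3 -100.6   39.7] 284
```

Call:
{"fn": "play_rows", "kwargs": {
  "steps": [0,0.0005,0,0,0,0,0,0,0.0005,0,0,0,0,0,0,0.0005,0,0,0,0,0]
}}

```text
time_s: 8.38
eef_pos: [517.7, -34.2, 18.3]
tool_rot: [-0.0, 0.801, 0.598, -0.0]
ft_force: [-2.2, 0.1, 1.2]
finger_gap: 0.2
grasp_force: 0.9
```

Call:
{"fn": "play_rows", "kwargs": {
  "steps": [0,0.0005,0,0,0,0,0,0,0.0005,0,0,0,0,0,0,0.0005,0,0,0,0,0]
}}

```text
time_s: 8.63
eef_pos: [517.7, -34.2, 18.2]
tool_rot: [-0.0, 0.801, 0.598, -0.0]
ft_force: [-4.5, 1.9, 4.0]
finger_gap: -0.1
grasp_force: 2.5
```

```bash
python3 -c "
from h import *
im,d=get_image('scene'); cv2.imwrite('pics/s3.png',cv2.resize(cv2.cvtColor(im[160:260,240:360],cv2.COLOR_RGB2BGR),None,fx=6,fy=6,interpolation=cv2.INTER_CUBIC))
z=np.load('top0.npz')
for z0 in(34,):
  for x in(-110,-105,-35): print(x,(px('scene',fromclamp([x,11,z0]))-[240,160])*6)
im,d=get_image('top');print((px('top',fromclamp([-110,0,34]))))"
```

```text
-110 [431.09169649 432.94363888]
-105 [422.11899257 427.77432269]
-35 [301.01943968 358.00696098]
[299.73394868 184.16330421]
```

View pics/s3.png

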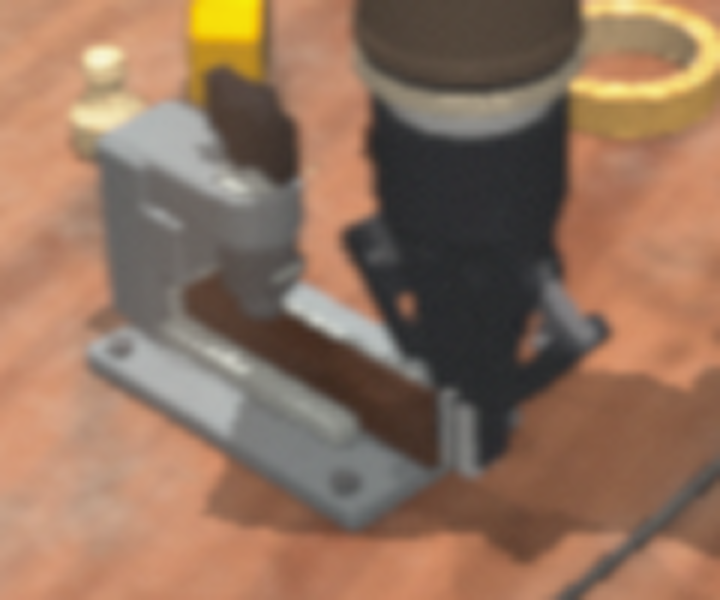

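Force is rising and the TCP has stalled, and the crop shows the blank's near end (440,465) just past the base plate's edge. The blank is home, so I'll back off, go up and over the handle.

Call:
{"fn": "play_rows", "kwargs": {
  "steps": [0,-0.004,0,0,0,0,0,0,-0.014,-0.003,0,0,0,0,0,-0.02,-0.02,0,0,0,0,0,-0.02,-0.055,0,0,0,0,0,-0.02,-0.09,0,0,-0.06,0.06,0,-0.015,-0.125,0,0,-0.17,0.06,0,-0.005,-0.15,0,0,-0.29,0.06,0,0.015,-0.16,0,0,-0.41,0.06,0.001,0.035,-0.163,0,0,-0.53,0.06,0.001,0.055,-0.163,0,0,-0.65,0.06,0.001,0.073,-0.163,0,0,-0.77,0.06,0.001,0.09,-0.163,0,0,-0.89,0.06,0.001,0.103,-0.163,0,0,-1.01,0.06,0.001,0.113,-0.163,0,0,-1.13,0.06,0.001,0.118,-0.163,0,0,-1.24,0.06,0.001,0.12,-0.163,0,0,-1.33,0.06,0.001,0.12,-0.163,0,0,-1.374,0.06,0.001,0.12,-0.163,0,0,-1.374,0.06,0.001,0.12,-0.163,0,0,-1.374,0.06]
}}

```text
time_s: 10.32
eef_pos: [633.5, -67.5, 181.3]
tool_rot: [0.0, 0.241, 0.971, -0.0]
ft_force: [-0.5, -0.4, 1.2]
finger_gap: 60.0
grasp_force: 0.0
```

```bash
python3 -c "
from h import *
plan([0,0,110],-0.196);blank()
for r in nets.recognise('scene','tab')+nets.recognise('scene','tab_tip')+nets.recognise('scene','handle'): print(r['conf'],toclamp(w('scene',r['at'])).round(1))
print(px('scene',fromclamp([-17.5,0,62])),px('scene',fromclamp([-30.5,0,57])))"
```

```text
t 10.3167 tcp clamp [2.000e-01 1.000e-01 1.813e+02] toolx yaw in clamp 2.943 shift m [ 0.0002 -0.0001  0.0713] rz -0.003 z axis [ 0. -0. -1.] q [ 0.48  0.6  -0.73  1.56  0.43  1.14  0.75] F [ 0.2 -0.6 -1.2]
blank near end 0.91 [-107.8 -105.3 -103.2   37.3] 278
0.46 [ -3.8   7.2 136.3]
[288.02285854 205.85109942] [291.73138373 209.52062676]
```

Call:
{"fn": "play_rows", "kwargs": {
  "steps": [0,0,0.01,0,0,0,0.06,0,0,0.03,0,0,0,0.06,0,0,0.05,0,0,0,0.06,0,0,0.065,0,0,0,0.06,0,0,0.071,0,0,0,0.06,0,0,0.071,0,0,0,0.03,0,0,0.071,0,0,0,0.02,0,0,0.071,0,0,0,0.01,0,0,0.071,0,0,0,0.008,0,0,0.071,0,0,0,0.005,0,0,0.071,0,0,0,0.005,0,0,0.071,0,0,0,0.005],
  "grip_force": 30
}}

```text
time_s: 11.57
eef_pos: [634.1, -68.1, 111.4]
tool_rot: [0.001, 0.24, 0.971, -0.0]
ft_force: [-2.2, -2.7, 6.3]
finger_gap: 14.3
grasp_force: 29.5
```

```bash
python3 -c "
from h import *
plan([0,0,110],-0.196);s=bot.state();print(s['finger_gap'],s['grasp_force'],s['ft_force'],s['ft_torque'])
im,d=get_image('scene'); cv2.imwrite('pics/s4.png',cv2.resize(cv2.cvtColor(im[165:245,245:345],cv2.COLOR_RGB2BGR),None,fx=7,fy=7,interpolation=cv2.INTER_CUBIC));np.savez('s4.npz',im=im,d=d)"
```

```text
t 11.5667 tcp clamp [  0.9  -0.4 111.4] toolx yaw in clamp 2.944 shift m [0.001  0.0002 0.0014] rz -0.002 z axis [ 0.001 -0.001 -1.   ] q [ 0.46  0.67 -0.69  1.63  0.49  1.02  0.7 ] F [ 0.7 -3.4 -6.3]
14.269511411307727 29.463535845279694 [-2.2071228  -2.69924368  6.34213062] [-0.54852099  0.56999711 -0.00468766]
```

View pics/s4.png

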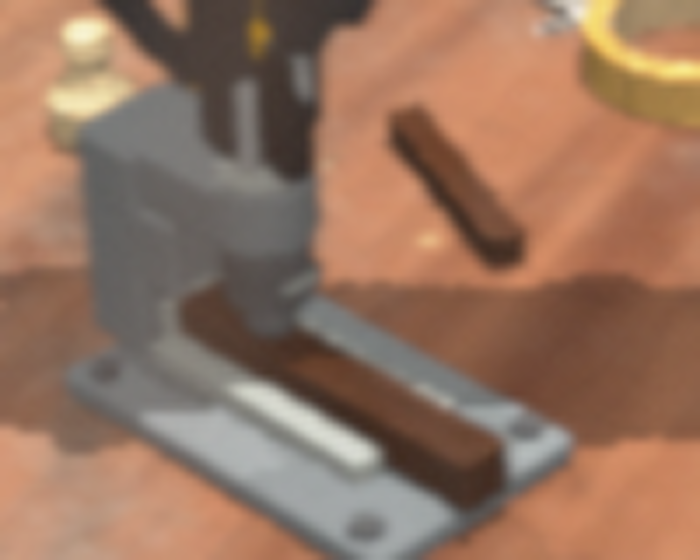

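The fingers hold the handle (gap 14.3 mm). The tab slot shows flush at crop (300,285), which is pixel (288,206). Turning to about 1.5 rad, still below the earliest possible pop at 2.0.

Call:
{"fn": "play_rows", "kwargs": {
  "steps": [0,0,0,0,0,0.05,0.005,0,0,0,0,0,0.13,0.005,0,0,0,0,0,0.22,0.005,0,0,0,0,0,0.31,0.005,0,0,0,0,0,0.4,0.005,0,0,0,0,0,0.49,0.005,0,0,0,0,0,0.58,0.005,0,0,0,0,0,0.67,0.005,0,0,0,0,0,0.76,0.005,0,0,0,0,0,0.85,0.005,0,0,0,0,0,0.94,0.005,0,0,0,0,0,1.03,0.005,0,0,0,0,0,1.12,0.005,0,0,0,0,0,1.2,0.005,0,0,0,0,0,1.26,0.005,0,0,0,0,0,1.3,0.005,0,0,0,0,0,1.3,0.005,0,0,0,0,0,1.3,0.005]
}}

```text
time_s: 13.12
eef_pos: [636.6, -66.8, 111.6]
tool_rot: [0.002, 0.778, 0.628, 0.003]
ft_force: [7.7, 0.5, -1.5]
finger_gap: 14.4
grasp_force: 29.6
```

```bash
cat >> h.py <<'E'
def tab(save=None):
    im,d=get_image("scene");c=camera_info("scene");K=np.array(c["camera_matrix"])
    s=bot.state();T=Rm(s["tool_rot"]);ang=-(np.arctan2(T[1,0],T[0,0])-YAW)
    print("t",round(s["time_s"],2),"handle",round(ang%np.pi,3),"gap",round(s["finger_gap"],1),"F",s["ft_force"].round(1),"M",s["ft_torque"].round(2),"q7",round(s["q"][6],2))
    v,u=np.mgrid[:400,:640];P=np.stack([(u-K[0,2])*d/K[0,0],(v-K[1,2])*d/K[1,1],d],-1)@Rm(c["rotation"]).T+np.array(c["eye"])
    q=toclamp(P);m=(d>0)&(abs(q[...,1])<12)&(q[...,2]>42)&(q[...,2]<72)&(q[...,0]<-8)&(q[...,0]>-45)
    h=q[m];print("front pts",len(h),"min x",np.sort(h[:,0])[:6].round(1))
    print(im[198:218,280:302].mean(-1).astype(int)[::1])
    if save: cv2.imwrite(save,cv2.resize(cv2.cvtColor(im[165:245,245:345],cv2.COLOR_RGB2BGR),None,fx=7,fy=7,interpolation=cv2.INTER_CUBIC))
E
python3 -c "
from h import *
np.set_printoptions(linewidth=150)
tab()
print(np.load('s4.npz')['im'][198:218,280:302].mean(-1).astype(int))"
```

```text
t 13.17 handle 1.496 gap 14.3 F [ 7.2  0.3 -1. ] M [ 0.04 -1.52  0.12] q7 -0.41
front pts 54 min x [-16.9 -15.7 -15.4 -14.9 -14.9 -14.8]
[[106 107 107 106 105 103 101  98  98 111 133 147 151 153 154 153 154 156 156 152 148 147]
 [106 107 107 107 103 103 100  96  98 120 140 148 151 151 152 151 153 153 151 147 146 146]
 [104 106 107 107 106 101  96  90  90 110 137 149 151 152 152 151 149 148 148 147 146 146]
 [ 96 102 107 107 104  95  87  81  84 104 133 148 150 152 153 152 149 148 148 148 146 147]
 [ 88  91  94  93  89  85  81  78  79  97 125 143 148 150 151 151 151 151 148 147 145 148]
 [ 83  83  84  82  79  79  79  76  74  86 111 134 147 149 148 150 151 151 150 147 147 148]
 [ 81  81  81  81  79  79  77  77  82  92 106 131 144 147 147 148 150 149 149 148 148 147]
 [ 79  80  80  79  79  79  83  89 101 110 114 128 140 143 144 147 149 149 148 150 149 148]
 [ 80  80  79  79  79  87 101 109 110 108 110 121 133 139 142 147 148 149 150 150 149 145]
 [ 79  79  79  78  82  95 105 103  94  95 108 121 129 136 143 145 147 148 149 149 146 143]
 [ 78  80  79  78  79  85  87  81  83  98 115 125 128
[... 1978 characters left out ...]
1  98 117 127 126 123 124 124 122 118 110 100  94  94  94  97]
 [ 74  81  83  85  84  79  75  84 107 123 124 123 125 125 124 123 120 113 106  99  97  97]
 [ 67  72  77  77  75  71  64  64  76  92 106 121 130 129 125 124 122 122 120 113 106 100]
 [ 64  64  65  64  62  59  56  53  55  60  75 100 125 132 129 127 125 125 124 122 119 114]
 [ 62  63  59  59  56  52  52  53  51  50  54  68  88 104 120 128 129 126 125 123 121 121]
 [ 61  61  60  57  56  56  54  52  55  55  56  57  59  72  92 113 126 125 124 122 123 123]
 [ 61  60  59  58  56  58  57  58  62  66  67  66  66  67  73  84 100 113 120 122 122 124]
 [ 76  64  60  56  57  58  63  67  70  71  71  70  70  69  69  72  78  87 102 115 123 126]]
```

Call:
{"fn": "play_rows", "kwargs": {
  "steps": [0,0.001,0,0,0,0.05,0.005,0,0.002,0,0,0,0.12,0.005,0,0.003,0,0,0,0.2,0.005,0,0.003,0,0,0,0.28,0.005,0,0.003,0,0,0,0.36,0.005,0,0.003,0,0,0,0.4,0.005,0,0.003,0,0,0,0.4,0.005]
}}

```text
time_s: 13.75
eef_pos: [637.6, -67.3, 111.5]
tool_rot: [0.0, 0.888, 0.46, 0.001]
ft_force: [-0.9, 0.5, 5.1]
finger_gap: 14.3
grasp_force: 29.7
```

```bash
sed -i 's/    print(im\[198:218.*/    np.savez("last.npz",im=im)/' h.py; python3 -c "
from h import *
tab()"
```

```text
t 13.8 handle 1.895 gap 14.4 F [0.3 0.3 5.5] M [0.23 0.08 0.14] q7 -0.75
front pts 58 min x [-16.7 -16.4 -15.7 -15.6 -15.5 -15.1]
```

Call:
{"fn": "play_rows", "kwargs": {
  "steps": [0,0,0,0,0,0.05,0.005,0,0,0,0,0,0.1,0.005,0,0,0,0,0,0.15,0.005,0,0,0,0,0,0.15,0.005]
}}

```text
time_s: 14.13
eef_pos: [637.9, -67.6, 111.5]
tool_rot: [0.0, 0.92, 0.392, 0.001]
ft_force: [0.7, 1.3, 5.2]
finger_gap: 14.2
grasp_force: 29.9
```

```bash
python3 -c "
from h import *
tab()"
```

```text
t 14.18 handle 2.045 gap 14.0 F [1.2 0.2 6.1] M [ 0.16 -0.14  0.07] q7 -0.88
front pts 56 min x [-17.  -16.4 -16.  -15.5 -14.9 -14.8]
```

Call:
{"fn": "play_rows", "kwargs": {
  "steps": [0,0,0,0,0,0.05,0.005,0,0,0,0,0,0.11,0.005,0,0,0,0,0,0.17,0.005,0,0,0,0,0,0.2,0.005,0,0,0,0,0,0.2,0.005]
}}

```text
time_s: 14.6
eef_pos: [638.2, -67.9, 111.4]
tool_rot: [0.0, 0.954, 0.299, 0.002]
ft_force: [2.0, 0.0, 5.6]
finger_gap: 13.7
grasp_force: 30.0
```

```bash
python3 -c "
from h import *
tab()"
```

```text
t 14.65 handle 2.244 gap 13.9 F [2.5 0.3 6.4] M [ 0.01 -0.57  0.1 ] q7 -1.04
front pts 56 min x [-17.  -16.9 -16.5 -15.8 -15.4 -15.2]
```

Call:
{"fn": "play_rows", "kwargs": {
  "steps": [0,0,0,0,0,0.05,0.005,0,0,0,0,0,0.11,0.005,0,0,0,0,0,0.17,0.005,0,0,0,0,0,0.2,0.005,0,0,0,0,0,0.2,0.005]
}}

```text
time_s: 15.07
eef_pos: [638.4, -68.3, 111.5]
tool_rot: [0.001, 0.979, 0.202, 0.002]
ft_force: [3.9, -1.1, 4.6]
finger_gap: 14.2
grasp_force: 30.1
```

```bash
python3 -c "
from h import *
tab()"
```

```text
t 15.12 handle 2.445 gap 14.1 F [ 4.  -0.1  4.5] M [-0.17 -0.71  0.12] q7 -1.21
front pts 70 min x [-29.1 -28.3 -28.1 -26.4 -26.4 -26.4]
```

The tab front jumped to x -29 mm, so it has popped out. Letting go and rising.

Call:
{"fn": "play_rows", "kwargs": {
  "steps": [0,0,0,0,0,0,0.01,0,0,0,0,0,0,0.03,0,0,0,0,0,0,0.05,0,0,0,0,0,0,0.06,0,0,0,0,0,0,0.06,0,0,-0.01,0,0,0,0.06,0,0,-0.03,0,0,0,0.06,0,0,-0.06,0,0,0,0.06,0,0,-0.09,0,0,0,0.06,0,0,-0.11,0,0,0,0.06,0,0,-0.12,0,0,0,0.06,0,0,-0.12,0,0,0,0.06]
}}

```text
time_s: 16.12
eef_pos: [637.9, -68.2, 233.3]
tool_rot: [0.001, 0.979, 0.202, 0.002]
ft_force: [0.6, 0.5, -1.1]
finger_gap: 60.0
grasp_force: 0.0
```

```bash
python3 -c "
from h import *
tab('pics/s5.png');blank();print(bot.state()['eef_pos'])"
```

```text
t 16.17 handle 2.447 gap 60.1 F [ 0.4  0.6 -1.2] M [ 0.01  0.02 -0.05] q7 -1.2
front pts 72 min x [-30.  -27.7 -27.  -26.3 -26.1 -26.1]
blank near end 0.56 [-108.3 -106.2 -103.    39.1] 280
[635.78576607 -68.16663473 228.78526152]
```

View pics/s5.png

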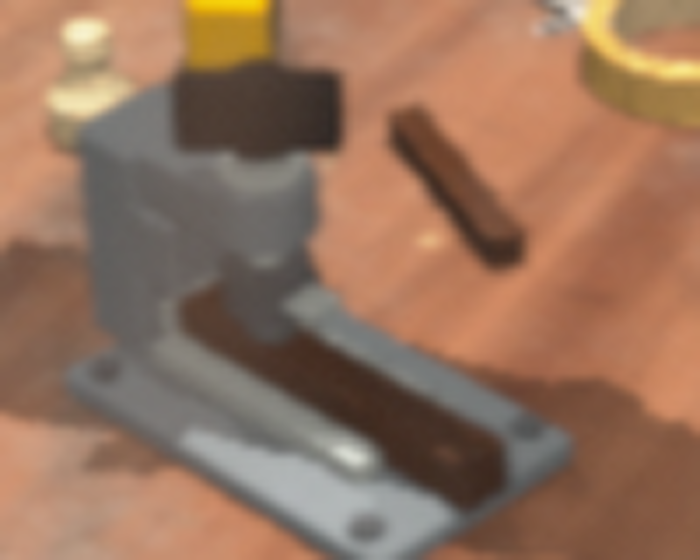

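The crop shows the tab standing out at (315,305), the blank home, and the gripper clear. Handing in.

```bash
python3 -c "
from station import bot
print(bot.sign_off())"
```

```text
the job is handed in; nothing more can be done
None
```

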